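# Sort nail samples and hold the loupe in focus

## Task

Two loose red-nail sample stands differ in length: first stand each one upright in the lilac tray that already holds a teal-nail stand of the same length. Then pick up the loupe and hold it level over the long red nail, the nail centred under the lens, with the lens at the height of the red collar on the steel focus gauge. Finish while still holding it there, steady and touching nothing else; do not let the loupe bump the red samples, do not shift the collar, and leave the polish bottle, the cream jar and the orange buffer block where they are.

Things in the scene. Friction and masses are not known exactly. Their poses are not given: they have to be found in the camera images.
- sample_long: the longer loose sample, 64 mm tall, about 30 g, standing upright on the table: white plastic stand: round foot 26 mm across and 5 mm high, upright round stem 16 mm across, and on top a painted nail, 14 mm (its x) by 20 mm (its y) and 4 mm thick in red. Origin: centre of the foot's underside; z up
- nail_long (a point): centre of the top face of the long red nail, 64 mm above its stand's underside
- sample_short: the shorter loose sample, 44 mm tall, otherwise the same (foot 26 mm, stem 16 mm, red nail 14 mm along x by 20 mm along y). Origin: centre of the foot's underside; z up
- row_long: shallow open lilac tray, 170 mm (x, the row) by 64 mm (y), 12 mm high, walls and floor 4 mm, fixed to the table; a teal-nailed long stand (64 mm tall) is fixed in it 62 mm to +x of the centre, at its end away from the robot. Origin: centre of the underside. The two trays look alike but for that stand and may be swapped
- place_long (a point): free spot in the tray of the long stands: on the tray's floor (4 mm above the table), 30 mm to -x of the tray's centre; the fixed teal stand is 92 mm from it
- row_short: shallow open lilac tray, 170 mm (x, the row) by 64 mm (y), 12 mm high, walls and floor 4 mm, fixed to the table; a teal-nailed short stand (44 mm tall) is fixed in it 62 mm to +x of the centre, at its end away from the robot. Origin: centre of the underside. The two trays look alike but for that stand and may be swapped
- place_short (a point): free spot in the tray of the short stands: on the tray's floor (4 mm above the table), 30 mm to -x of the tray's centre; the fixed teal stand is 92 mm from it
- loupe: reading loupe, about 90 g: round steel rim 62 mm outside and 8 mm thick with a glass lens, and a straight black handle along its -x, 110 mm long, 16 mm wide (y), 18 mm thick (z), from 37 to 147 mm from the lens centre. Origin: centre of the lens, mid-thickness; z is the lens axis, up when the loupe is level. It starts level on its rest, handle towards the robot
- grip (a point): point on the centreline of the loupe's handle, 82 mm to -x of the lens centre, between the rest's two blocks (43 mm above the table at the start) and near the balance point (about 64 mm from the lens centre)
- rest: fixed loupe rest: wooden base 130 by 40 mm, 6 mm high, and two cork blocks no wider than the handle (16 mm), 14 mm long, centred 40 mm to +x and 50 mm to -x of the origin; the handle lies on their tops, 34 mm above the table. Origin: on the table, below grip
- gauge: fixed focus gauge: foot 56 mm across, upright steel post 10 mm across and 180 mm high. Origin: centre of its underside
- mark (a point): centre of the red collar on the gauge's post, collar 26 mm across and 16 mm high; its height (100 to 150 mm above the table) is the height wanted for the middle of the lens. The collar stays by friction (about 4 N)
- polish: bystander: amber polish bottle with black cap, 30 mm across, 75 mm tall. Origin: centre of its underside
- cream_jar: bystander: white cream jar, 52 mm across, 40 mm tall. Origin: centre of its underside
- buffer: bystander: orange nail buffer block lying on the table, 30 by 90 mm, 25 mm high. Origin: centre of its underside
Things that resemble listed ones, but are neither listed nor needed, are in the scene too. Of the things shaped like the loupe, the steel one is meant.

How it is judged:
On the way, in this order (a step that is already met when the one before it is completed fails the run):
1. both red samples stand upright, let go, in the trays with their own length (x of sample_long in the frame of row_long between -0.08 and 0.08 m and y of sample_long in the frame of row_long between -0.03 and 0.03 m and z of sample_long in the frame of row_long between 0.001 and 0.008 m and angle between each of sample_long, sample_short's own z axis and vertical below 0.1 rad and linear speed of each of sample_long, sample_short below 0.02 m/s and contact force between each of sample_long, sample_short and the fingers below 0.1 N and x of sample_short in the frame of row_short between -0.08 and 0.08 m and y of sample_short in the frame of row_short between -0.03 and 0.03 m and z of sample_short in the frame of row_short between 0.001 and 0.008 m), for 0.2 s.
2. then the loupe is lifted off its rest in the gripper (height (world z) of loupe above 0.07 m and contact force between loupe and the fingers above 1 N), for 0.2 s.
At the end, for the whole second after the job is handed in: Both red samples upright (0.1 rad), released, on the floor of the tray of their length; loupe held in the fingers, touching nothing else, still, level within 0.12 rad, lens centre within 12 mm sideways of the long red nail and within 8 mm of the height of the collar centre (all of step 1 and contact force between loupe and rest below 0.1 N and contact force between loupe and gauge below 0.1 N and contact force between loupe and row_long below 0.1 N and contact force between loupe and row_short below 0.1 N and contact force between loupe and sample_long below 0.1 N and contact force between loupe and sample_short below 0.1 N and horizontal distance between loupe and nail_long below 0.012 m and z of loupe in the frame of mark between -0.008 and 0.008 m and angle between loupe's own z axis and vertical below 0.12 rad and linear speed of loupe below 0.02 m/s and angular speed of loupe below 0.15 rad/s and contact force between loupe and the fingers above 1 N); the arm keeps its last pose, push and grip.
It fails at once if the loupe bumps a red sample (contact force between loupe and sample_long above 0.5 N or contact force between loupe and sample_short above 0.5 N).
It fails at once if the gauge's collar is shifted by more than 6 mm (distance of mark from where it was at the start of the episode above 0.006 m).
It fails at once if a bystander is moved by more than 25 mm or knocked over (distance of any of polish, cream_jar, buffer from where it was at the start of the episode above 0.025 m or angle between any of polish, cream_jar, buffer's own z axis and vertical above 0.5 rad).
It also fails if it takes over 72 s, if anything falls off the work surface, if the arm or the gripper's body presses on something with over 40 N, if the wrist force passes 120 N, or if a joint passes its speed limit or range.

## Robot

A 6-joint arm with a two-finger parallel gripper is mounted at the origin on the work surface. World frame = base frame: x ahead of the robot, y to its left, z up, the work surface at z = 0. Lengths are in m, angles in rad, forces in N, time in s.
With the tool pointing down it reaches from about 0.375 to 0.925 m from the base axis. Payload 5.7 kg.
Tool frame: the origin (TCP) lies between the finger pads; the fingertips stand 19 mm ahead of it and the grasp point (between the pads) is the TCP; z points along the fingers, y is the line along which they close (so a half turn about z gives the same grasp; the last joint's range is limited). The gripper opens to 88 mm and grips with 3 to 60 N. Pads are 20 mm wide; open, the fingers measure 115 mm over their backs; the gripper's body (75 mm by 178 mm) begins 61 mm behind the grasp point.
Start: joints at [-1.291, 0.359, 1.51, -0, 1.272, -0.115], TCP at [0.231, -0.554, 0.242] pointing down, gripper open.
Joint ranges: [-2.97, 2.97], [-1.01, 2.36], [0.21, 2.38], [-0.96, 4.11], [0.2, 2.71], [-2.98, 2.98]. Speed limits (rad/s): [2.39, 2.39, 3.14, 3.14, 3.14, 3.14].

## Interface

Orientations are given as a 3x3 rotation matrix whose columns are the frame's x, y, z axes.
In Python, from station import bot, grab_frame, camera_params gives the robot as it stands.
- The arm moves only by the tool send_rows, never from a script. Its arguments are lists of equal length, an entry for each row: "slide": the shift along the tool's x, y, z in mm, a list of three; "turn": the turn about the tool's z in rad; "jaw": the finger opening in mm, from 0 to 87.8. In form: {"slide": [[x, y, z], ...], "turn": [turn, ...], "jaw": [jaw, ...]}. A call has 1 to 10 rows; each row is the pose to reach, as a shift and turn from the pose commanded when the call began, along the tool's axes at that moment; what a row does not reach only later rows make up. A row lasts 1/8 s, in which the tool goes at most 62.5 mm and 10.7 degrees, less where a joint would pass 70% of its speed; a pose out of reach is approached as far as the arm can. A call with a gripper value outside its range is refused whole. The fingers move at their own pace and stop on an object; "newtons" is the grip in N (left out, the last holds). Time passes only in rows, so rows that repeat a pose let the fingers close. It gives the time, the measured TCP pose, the force, the opening and the grip force at its end, in the units of the state.
- bot.read_state(): the state, without advancing time (a new reading comes with each control period).
- grab_frame(name): name is "scene" or "top"; returns the picture (420x560x3 uint8, blue, green, red); there is no depth.
- camera_params(name): a dict with "camera_matrix" (3x3 intrinsics, pixels), "rvec" (rotation vector, rad) and "tvec" (3), from world to camera coordinates, as OpenCV has them. Camera axes: x right, y down, z forward; pixel columns grow to the right and rows downward; lengths in m; the calibration is good to about 2 mm. A picture is of the moment at which its call begins. camera_params takes no time and is no camera call.
- bot.close_job(): hands the job in; it is judged then, once.
The state is a dict: "t": time; "joint_pos": joint angles; "dq": joint speeds; "effort": joint torques, N m; "ee_pos": TCP position; "orientation": TCP orientation; "ft_force": force on the tool from outside, world axes, zero at the start; "torque": the same for the moment, N m; "gripper_width": finger opening in m; "finger_force": force on a finger pad.
Only numpy, scipy, OpenCV 4.12 (cv2) and the standard library are available. Lean on these libraries where they do the work, as an engineer would, in place of code of your own. Each camera call takes 0.05 s, during which the arm holds its last target. There are 200 camera calls.

## Working session

There is one attempt and no reset: what is moved stays moved. The work goes in short steps, Python scripts to look and compute and a tool call to move; the robot and the scene stay as the last step left them, time stands still between calls to the robot, and variables do not carry over. Pictures are saved under pics/ and viewed, at most 10 in all, crops included, and the job is handed in when it is done.

Besides the shell and the picture viewer there is one more tool, called as name(argument=value, ...) on one line, values as JSON. send_rows: Moves the arm, as the interface text tells. Its arguments: {"type":"object","properties":{"slide":{"type":"array"},"turn":{"type":"array"},"jaw":{"type":"array"},"newtons":{"type":"number"}},"required":["slide","turn","jaw"]}

```bash
mkdir -p pics
python3 - <<'E'
from station import bot, grab_frame, camera_params
import cv2
for n in ("scene","top"):
    im=grab_frame(n); cv2.imwrite(f"pics/{n}0.png",im); p=camera_params(n)
    cv2.imwrite(f"pics/{n}0b.png",cv2.resize(im,(800,600),interpolation=cv2.INTER_CUBIC))
    print(n,p)
s=bot.read_state();print(s)
E
```

```text
scene {'camera_matrix': array([[452.90980377,   0.        , 278.32533593],
       [  0.        , 452.90980377, 213.71650812],
       [  0.        ,   0.        ,   1.        ]]), 'rvec': array([ 1.78779705,  1.68346336, -0.68863927]), 'tvec': array([-0.12386353, -0.33229891,  1.51848292])}
top {'camera_matrix': array([[480.34430386,   0.        , 279.39656921],
       [  0.        , 480.34430386, 201.3886196 ],
       [  0.        ,   0.        ,   1.        ]]), 'rvec': array([ 2.17975184, -2.17096377,  0.07758541]), 'tvec': array([0.09643528, 0.56126983, 1.05465083])}
{'t': 0.1, 'joint_pos': array([-1.29111477e+00,  3.59462818e-01,  1.51126553e+00, -2.59518034e-05,
        1.27251330e+00, -1.15098242e-01]), 'dq': array([ 0.00098136, -0.00154301, -0.00247332,  0.00203481, -0.00136388,
       -0.00077211]), 'effort': array([-2.84277382e-05, -5.16357994e+01, -2.71406651e+01,  6.77168998e-02,
        2.76113162e-02, -2.72601670e-05]), 'ee_pos': array([ 0.23059134, -0.55330756,  0.24089819]), 'orientation': array([[ 9.23078376e-01,  3.84611600e-01, -4.79046846e-04],
       [ 3.84611863e-01, -9.23077042e-01,  1.57807469e-03],
       [ 1.64748686e-04, -1.64093372e-03, -9.99998640e-01]]), 'ft_force': array([ 0.2576848 ,  0.30388268, -0.9536122 ]), 'torque': array([-0.00130524, -0.00554216,  0.05789802]), 'finger_force': 0.0, 'gripper_width': 0.08754734797369854}
```

View pics/scene0b.png

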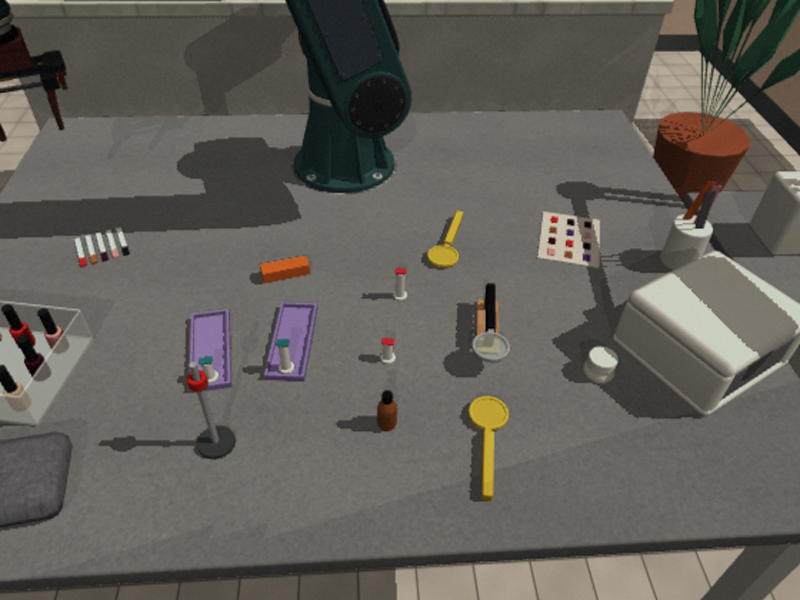

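View pics/top0b.png

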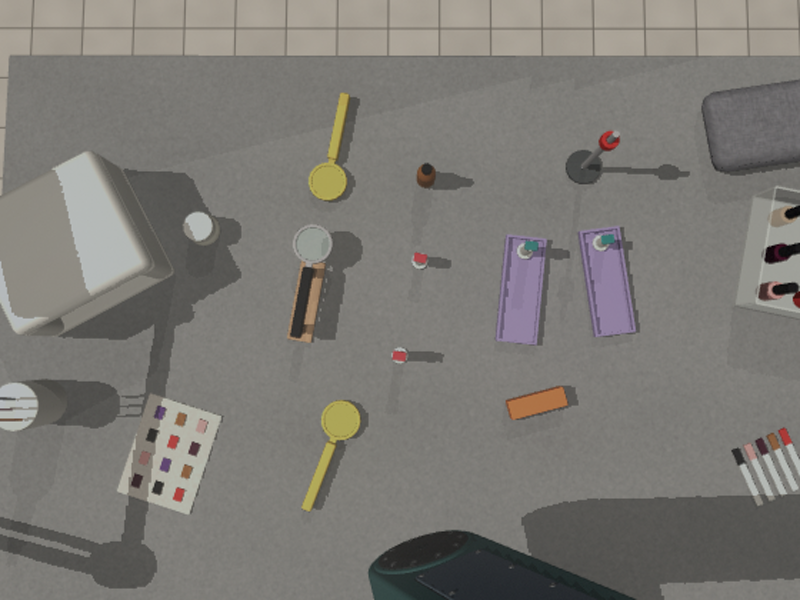

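The scene view shows the long red sample at (400,284), the short one at (388,350), the long teal stand in the middle tray at (284,358), and the gauge at (215,440) with its collar at (198,380). The steel loupe is at (490,345). Next, enlarged crops.

Run:
```python
import cv2
def crop(n,x,y,w,h):
    im=cv2.imread(f"pics/{n}0.png")[y:y+h,x:x+w]
    im=cv2.resize(im,None,fx=3,fy=3,interpolation=cv2.INTER_CUBIC)
    for i in range(0,w,20): cv2.putText(im,str(x+i),(3*i,8),0,.3,(255,255,255),1); cv2.line(im,(3*i,10),(3*i,14),(255,255,255),1)
    for i in range(0,h,20): cv2.putText(im,str(y+i),(0,3*i+4),0,.3,(255,255,255),1)
    cv2.imwrite(f"pics/{n}c.png",im)
crop("top",196,84,264,198); crop("scene",120,140,250,190)
```

```text
(no output)
```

View pics/topc.png

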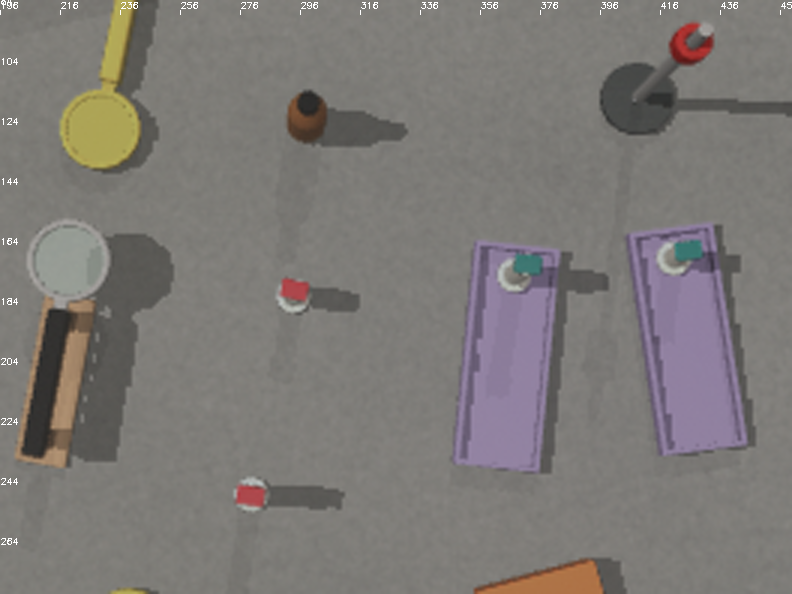

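View pics/scenec.png

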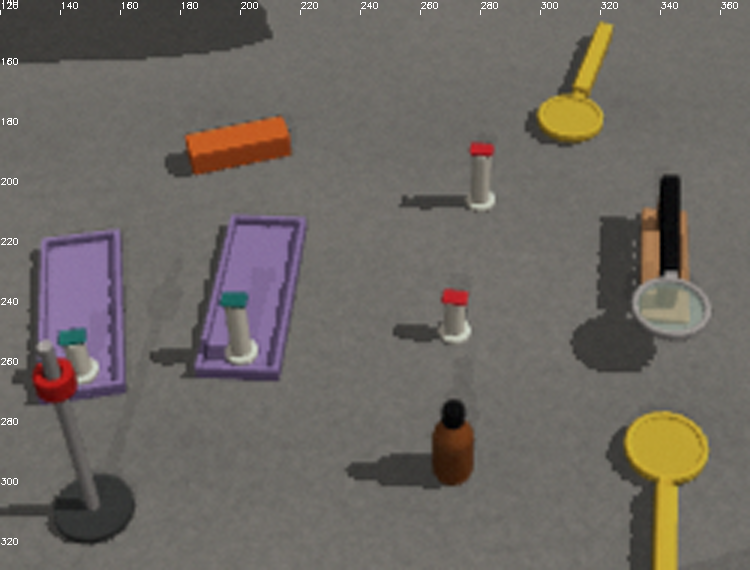

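```bash
cat > h.py <<'E'
import cv2, numpy as np
from station import camera_params, bot
C={}
for n in("top","scene"):
    p=camera_params(n); R=cv2.Rodrigues(p["rvec"])[0]; C[n]=(p["camera_matrix"],R,p["tvec"].ravel())
O={"top":(196,84),"scene":(120,140)}
def px(n,c): return (O[n][0]+(c[0]-1)/3,O[n][1]+(c[1]-1)/3)   # crop -> pixel
def ray(n,q):
    K,R,t=C[n]; d=R.T@np.linalg.solve(K,[q[0],q[1],1.]); return -R.T@t,d
def plane(n,q,z): o,d=ray(n,q); return o+d*(z-o[2])/d[2]
def tri(a,b):
    A=[];B=[]
    for n,q in(("top",a),("scene",b)):
        o,d=ray(n,q); d/=np.linalg.norm(d); M=np.eye(3)-np.outer(d,d); A.append(M);B.append(M@o)
    X=np.linalg.lstsq(np.vstack(A),np.hstack(B),rcond=None)[0]
    return X, [round(1e3*np.linalg.norm(a_@X-b_),1) for a_,b_ in zip(A,B)]
def go(x,y,z,yaw=None):
    "slide (mm), turn for a target TCP; yaw = world angle of the tool x axis (tool down)"
    s=bot.read_state(); R=s["orientation"]; d=R.T@(np.array([x,y,z])-s["ee_pos"])*1e3
    y0=np.arctan2(R[1,0],R[0,0]); t=0
    if yaw is not None: t=-(((yaw-y0)+np.pi/2)%np.pi-np.pi/2)
    print("slide",d.round(1),"turn",round(t,3),"now yaw",round(y0,3),s["ee_pos"].round(4),"j6",s["joint_pos"][5].round(2),"t",s["t"])
E
python3 - <<'E'
from h import *
np.set_printoptions(precision=4,suppress=True)
for nm,a,b in [("long nail",(251,496),(481,147)),("short nail",(294,290),(455,295)),("lens",(68,260),(671,307)),("collar",(691,43),(55,380)),
 ("long foot",(251,495),(481,202)),("Lteal",(527,265),(234,297)),("Steal",(687,250),(72,335))]:
    print(nm,*tri(px("top",a),px("scene",b)))
def tray(n,cs):
    P=np.array([plane(n,px(n,c),.012) for c in cs]); 
    print(n,"centre",P.mean(0),"far",(P[0]+P[1])/2,"near",(P[2]+P[3])/2, "len",np.linalg.norm(P[0]+P[1]-P[2]-P[3])/2)
    c=P.mean(0);d=(P[0]+P[1]-P[2]-P[3]);d/=np.linalg.norm(d);print(" place",c-.03*d,"yaw",np.arctan2(d[1],d[0]))
tray("top",[(478,241),(559,251),(540,472),(455,462)])
tray("top",[(629,233),(714,225),(747,445),(663,454)])
tray("scene",[(196,374),(279,379),(305,218),(232,216)])
print("handle",plane("top",px("top",(62,305)),.052),plane("top",px("top",(33,455)),.052))
a=[plane("top",px("top",c),.064) for c in((236,496),(267,496))];print("nail y ends",a)
for nm,c in[("gauge",(638,98)),("polish",(307,130)),("buffer",(536,590))]: print(nm,plane("top",px("top",c),0.0))
print("lens z43",plane("top",px("top",(68,260)),.043),plane("scene",px("scene",(671,307)),.043))
E
```

```text
long nail [0.4552 0.0968 0.0633] [np.float64(1.2), np.float64(1.2)]
short nail [0.606  0.066  0.0428] [np.float64(1.1), np.float64(1.1)]
lens [0.6276 0.2328 0.0436] [np.float64(1.3), np.float64(1.3)]
collar [ 0.7614 -0.1982  0.1456] [np.float64(0.8), np.float64(0.8)]
long foot [ 0.4548  0.0979 -0.0014] [np.float64(0.7), np.float64(0.7)]
Lteal [ 0.6218 -0.1014  0.0664] [np.float64(1.3), np.float64(1.3)]
Steal [ 0.6362 -0.2226  0.0465] [np.float64(1.5), np.float64(1.5)]
top centre [ 0.5605 -0.095   0.012 ] far [ 0.6441 -0.1037  0.012 ] near [ 0.4768 -0.0862  0.012 ] len 0.16821593296022688
 place [ 0.5306 -0.0919  0.012 ] yaw -0.10413442756005763
top centre [ 0.574  -0.2307  0.012 ] far [ 0.6575 -0.2198  0.012 ] near [ 0.4906 -0.2416  0.012 ] len 0.16833228114602755
 place [ 0.5443 -0.2346  0.012 ] yaw 0.13014278069861174
scene centre [ 0.5664 -0.0955  0.012 ] far [ 0.6537 -0.1038  0.012 ] near [ 0.4791 -0.0872  0.012 ] len 0.17540100544409418
 place [ 0.5365 -0.0927  0.012 ] yaw -0.09464375687939157
handle [0.5934 0.2368 0.052 ] [0.4839 0.2562 0.052 ]
nail y ends [array([0.4552, 0.1087, 0.064 ]), array([0.4553, 0.0866, 0.064 ])]
gauge [ 0.7618 -0.1993  0.    ]
polish [0.7361 0.0565 0.    ]
buffer [ 0.3847 -0.1162  0.    ]
lens z43 [0.6279 0.2342 0.043 ] [0.627  0.2317 0.043 ]
```

Run:
```python
from h import *
np.set_printoptions(precision=4,suppress=True)
def red(n,x0,x1,y0,y1):
    im=cv2.imread(f"pics/{n}0.png").astype(int); m=((im[...,2]>130)&(im[...,1]<90)&(im[...,0]<90)).astype(np.uint8)
    q=np.zeros_like(m); q[y0:y1,x0:x1]=m[y0:y1,x0:x1]; ys,xs=np.nonzero(q); r=cv2.minAreaRect(np.c_[xs,ys].astype(np.float32)); print(n,len(xs),"mean",xs.mean(),ys.mean(),r); return xs.mean(),ys.mean()
red("top",270,290,235,262); red("top",285,300,170,190)
a=red("top",415,440,85,110); b=red("scene",128,150,255,280); print(tri(a,b))
go(.455,.0972,.15,np.pi/2)
```

```text
top 51 mean 279.11764705882354 248.86274509803923 ((279.0, 249.0), (6.0, 8.0), 90.0)
top 52 mean 293.75 180.0 ((294.0, 180.0), (6.0, 8.0), 90.0)
top 63 mean 425.36507936507934 98.03174603174604 ((425.7000732421875, 97.89998626708984), (12.074767112731934, 9.391486167907715), 63.43495178222656)
scene 57 mean 138.66666666666666 264.6842105263158 ((137.24998474121094, 264.25), (8.854375839233398, 12.965337753295898), 71.56504821777344)
(array([ 0.7603, -0.1962,  0.149 ]), [np.float64(1.0), np.float64(1.0)])
slide [ 457.3 -514.    91.8] turn -1.176 now yaw 0.395 [ 0.2306 -0.5533  0.2409] j6 -0.12 t 0.1
```

send_rows(slide=[[457,-514,60],[457,-514,60],[457,-514,60],[457,-514,60],[457,-514,60],[457,-514,60],[457,-514,60],[457,-514,60],[457,-514,60],[457,-514,60]], turn=[-1.176,-1.176,-1.176,-1.176,-1.176,-1.176,-1.176,-1.176,-1.176,-1.176], jaw=[70,70,70,70,70,70,70,70,70,70], newtons=10)

```text
t: 1.35
ee_pos: [0.434, 0.0369, 0.1872]
orientation: [[-0.0, 1.0, 0.0], [1.0, 0.0, -0.0], [-0.0, 0.0, -1.0]]
ft_force: [1.0, -0.2, -0.5]
gripper_width: 0.0702
finger_force: 0.0
```

Run:
```python
from h import *
go(.455,.0972,.12,np.pi/2); go(.455,.0972,.036,np.pi/2)
```

```text
slide [60.3 21.  67.2] turn 0.0 now yaw 1.571 [0.434  0.0369 0.1872] j6 -0.07 t 1.35
slide [ 60.3  20.9 151.2] turn 0.0 now yaw 1.571 [0.434  0.0369 0.1872] j6 -0.07 t 1.35
```

send_rows(slide=[[60,21,40],[60,21,40],[60,21,60],[60,21,60],[60,21,60]], turn=[0,0,0,0,0], jaw=[60,60,60,60,60])

```text
t: 1.98
ee_pos: [0.4547, 0.0941, 0.1279]
orientation: [[0.001, 1.0, 0.0], [1.0, -0.001, -0.0], [-0.0, 0.0, -1.0]]
ft_force: [0.1, -0.4, -0.5]
gripper_width: 0.0598
finger_force: 0.0
```

Run:
```python
from h import *
go(.455,.0972,.036,np.pi/2)
```

```text
slide [ 3.1  0.3 91.9] turn -0.001 now yaw 1.57 [0.4547 0.0941 0.1279] j6 0.06 t 1.975
```

send_rows(slide=[[3,0,40],[3,0,70],[3,0,92],[3,0,92],[3,0,92],[3,0,92],[3,0,92],[3,0,92]], turn=[0,0,0,0,0,0,0,0], jaw=[60,60,50,10,10,10,10,10], newtons=10)

```text
t: 2.98
ee_pos: [0.4554, 0.0978, 0.0363]
orientation: [[-0.0, 1.0, 0.002], [1.0, 0.0, 0.0], [0.0, 0.002, -1.0]]
ft_force: [-0.6, -0.5, 7.5]
gripper_width: 0.0161
finger_force: 10.0
```

Run:
```python
from h import *
go(.533,-.092,.13,np.pi/2)
go(.533,-.092,.0405,np.pi/2)
```

```text
slide [-189.8   77.7  -93.6] turn 0.0 now yaw 1.571 [0.4554 0.0978 0.0363] j6 0.06 t 2.975
slide [-189.9   77.5   -4.1] turn 0.0 now yaw 1.571 [0.4554 0.0978 0.0363] j6 0.06 t 2.975
```

send_rows(slide=[[0,0,-40],[0,0,-80],[-40,16,-80],[-90,36,-80],[-140,57,-80],[-190,78,-80],[-190,78,-80],[-190,78,-60],[-190,78,-40],[-190,78,-40]], turn=[0,0,0,0,0,0,0,0,0,0], jaw=[10,10,10,10,10,10,10,10,10,10], newtons=15)

```text
t: 4.22
ee_pos: [0.5306, -0.0908, 0.0742]
orientation: [[-0.001, 1.0, -0.004], [1.0, 0.001, 0.002], [0.002, -0.004, -1.0]]
ft_force: [-0.9, 0.0, -0.7]
gripper_width: 0.0155
finger_force: 15.0
```

Run:
```python
from h import *
go(.533,-.092,.0410,np.pi/2); print(bot.read_state()["ft_force"],bot.read_state()["gripper_width"])
```

```text
slide [-1.3  2.5 33.2] turn 0.001 now yaw 1.571 [ 0.5306 -0.0908  0.0742] j6 -0.3 t 4.225
[-0.89713524  0.04756488 -0.71473512] 0.015529755927545168
```

Lower, let go (fingers along the row, well inside the tray), and rise.

send_rows(slide=[[0,0,15],[0,0,28],[0,0,32],[0,0,34],[0,0,34]], turn=[0,0,0,0,0], jaw=[10,10,10,10,10])

```text
t: 4.85
ee_pos: [0.5328, -0.0922, 0.0414]
orientation: [[0.0, 1.0, 0.0], [1.0, -0.0, 0.0], [0.0, 0.0, -1.0]]
ft_force: [-0.2, 0.2, -0.8]
gripper_width: 0.0156
finger_force: 15.0
```

Run:
```python
from station import bot
s=bot.read_state();print(s["ft_force"],s["ee_pos"],s["gripper_width"])
```

```text
[-0.16420219  0.21615031 -0.78693927] [ 0.53280703 -0.09223933  0.04138053] 0.015592868442727748
```

send_rows(slide=[[0,0,1],[0,0,1],[0,0,1],[0,0,1],[0,0,1],[0,0,-20],[0,0,-60],[0,0,-100],[0,0,-100]], turn=[0,0,0,0,0,0,0,0,0], jaw=[10,10,40,40,40,40,40,60,60])

```text
t: 5.98
ee_pos: [0.535, -0.0928, 0.1443]
orientation: [[-0.0, 1.0, 0.006], [1.0, 0.0, -0.002], [-0.002, 0.006, -1.0]]
ft_force: [0.3, -0.2, -0.3]
gripper_width: 0.0562
finger_force: 0.0
```

Run:
```python
from h import *
go(.606,.066,.12,np.pi/2-.2)
go(.606,.066,.029,np.pi/2-.2)
```

```text
slide [158.9  70.9  24.5] turn 0.2 now yaw 1.571 [ 0.535  -0.0928  0.1443] j6 -0.3 t 5.975
slide [159.   70.3 115.5] turn 0.2 now yaw 1.571 [ 0.535  -0.0928  0.1443] j6 -0.3 t 5.975
```

send_rows(slide=[[60,27,0],[120,53,0],[159,73,0],[159,73,20],[159,73,20],[159,73,20]], turn=[0.1,0.2,0.2,0.2,0.2,0.2], jaw=[60,60,60,60,60,60])

```text
t: 6.72
ee_pos: [0.605, 0.0664, 0.1208]
orientation: [[0.199, 0.98, -0.002], [0.98, -0.199, 0.0], [-0.0, -0.002, -1.0]]
ft_force: [1.0, -0.6, 0.7]
gripper_width: 0.0598
finger_force: 0.0
```

Run:
```python
from h import *
go(.606,.066,.029,np.pi/2-.2)
from station import grab_frame
im=grab_frame("scene")[130:300,120:340]; cv2.imwrite("pics/s1.png",cv2.resize(im,None,fx=3,fy=3,interpolation=cv2.INTER_CUBIC))
```

```text
slide [-0.1  1.2 91.8] turn -0.001 now yaw 1.37 [0.605  0.0664 0.1208] j6 0.2 t 6.725
```

View pics/s1.png

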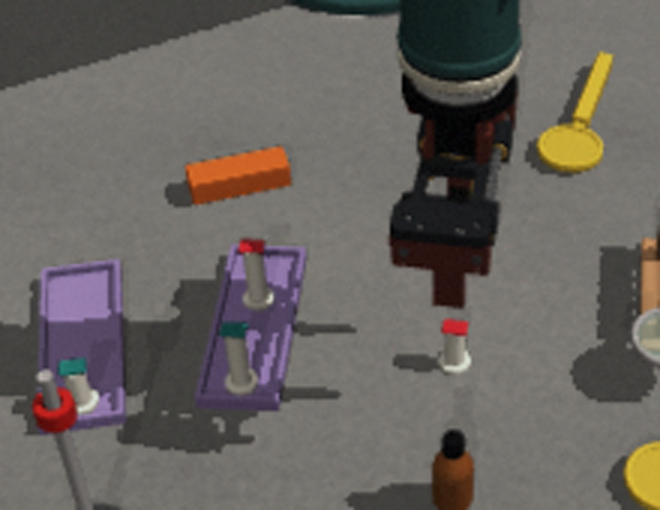

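The long sample stands upright in the middle tray (nail at crop 252,245), and the gripper is lined up above the short one (455,345). Next I grasp it.

send_rows(slide=[[0,1,40],[0,1,70],[0,1,92],[0,1,92],[0,1,92],[0,1,92],[0,1,92],[0,1,92]], turn=[0,0,0,0,0,0,0,0], jaw=[60,60,50,50,10,10,10,10], newtons=15)

```text
t: 7.78
ee_pos: [0.607, 0.0667, 0.03]
orientation: [[0.199, 0.98, 0.001], [0.98, -0.199, 0.0], [0.0, 0.001, -1.0]]
ft_force: [-0.3, -0.3, 3.8]
gripper_width: 0.0157
finger_force: 15.0
```

Run:
```python
from h import *
go(.546,-.234,.12)
```

```text
slide [-306.8   -0.   -90.1] turn 0 now yaw 1.371 [0.607  0.0667 0.03  ] j6 0.2 t 7.775
```

send_rows(slide=[[0,0,-60],[0,0,-115],[-60,0,-115],[-120,0,-115],[-180,0,-115],[-240,0,-115],[-300,0,-115],[-307,0,-115],[-307,0,-80],[-307,0,-40]], turn=[0,0,0,0,0,0,0,0,0,0], jaw=[10,10,10,10,10,10,10,10,10,10])

```text
t: 9.02
ee_pos: [0.5464, -0.234, 0.0693]
orientation: [[0.199, 0.98, 0.002], [0.98, -0.199, -0.001], [-0.0, 0.002, -1.0]]
ft_force: [0.7, 0.2, -1.0]
gripper_width: 0.0157
finger_force: 15.0
```

send_rows(slide=[[0,0,0],[0,0,0]], turn=[0,0], jaw=[10,10])

```text
t: 9.28
ee_pos: [0.5464, -0.2338, 0.0703]
orientation: [[0.198, 0.98, 0.001], [0.98, -0.198, -0.0], [-0.0, 0.001, -1.0]]
ft_force: [0.3, -0.3, -0.5]
gripper_width: 0.0156
finger_force: 15.0
```

Run:
```python
from h import *
go(.546,-.234,.034)
```

```text
slide [-0.2 -0.3 36.3] turn 0 now yaw 1.372 [ 0.5464 -0.2338  0.0703] j6 -0.32 t 9.275
```

send_rows(slide=[[0,0,20],[0,0,32],[0,0,36],[0,0,36],[0,0,36],[0,0,36],[0,0,36],[0,0,0],[0,0,-60],[0,0,-120]], turn=[0,0,0,0,0,0,0,0,0,0], jaw=[10,10,10,10,40,40,40,40,50,60])

```text
t: 10.52
ee_pos: [0.5452, -0.2341, 0.1907]
orientation: [[0.199, 0.98, -0.001], [0.98, -0.199, 0.001], [0.0, -0.001, -1.0]]
ft_force: [0.8, 0.8, -0.4]
gripper_width: 0.0568
finger_force: 0.0
```

Run:
```python
from h import *
g=np.array([.6276,.2330])-.082*np.array([np.cos(-.173),np.sin(-.173)]);print(g)
go(g[0],g[1],.14,np.pi-.173)
```

```text
[0.54682403 0.24711534]
slide [471.9 -94.   51. ] turn 1.544 now yaw 1.371 [ 0.5452 -0.2341  0.1907] j6 -0.32 t 10.525
```

send_rows(slide=[[60,-12,0],[120,-24,0],[180,-36,0],[240,-48,0],[300,-60,0],[360,-72,10],[420,-84,30],[472,-94,50],[472,-94,50],[472,-94,50]], turn=[-0.18,-0.36,-0.54,-0.72,-0.9,-1.08,-1.26,-1.44,-1.598,-1.598], jaw=[60,60,60,60,60,60,60,60,60,60])

```text
t: 11.78
ee_pos: [0.5468, 0.2476, 0.139]
orientation: [[-0.985, 0.172, -0.001], [0.172, 0.985, -0.0], [0.001, -0.0, -1.0]]
ft_force: [-0.6, -0.5, 0.2]
gripper_width: 0.0601
finger_force: 0.0
```

Run:
```python
from h import *
from station import grab_frame
a=grab_frame("scene")[130:300,110:380]; a=cv2.resize(a,None,fx=2,fy=2,interpolation=cv2.INTER_CUBIC); b=grab_frame("top")[130:300,180:450]; b=cv2.resize(b,None,fx=2,fy=2,interpolation=cv2.INTER_CUBIC)
cv2.imwrite("pics/p2.png",np.vstack([a,b])[:600])
go(.5468,.2471,.043,np.pi-.173)
```

```text
slide [ 0.7  0.3 96.6] turn -0.003 now yaw 2.965 [0.5474 0.2467 0.1396] j6 -1.09 t 11.875
```

View pics/p2.png

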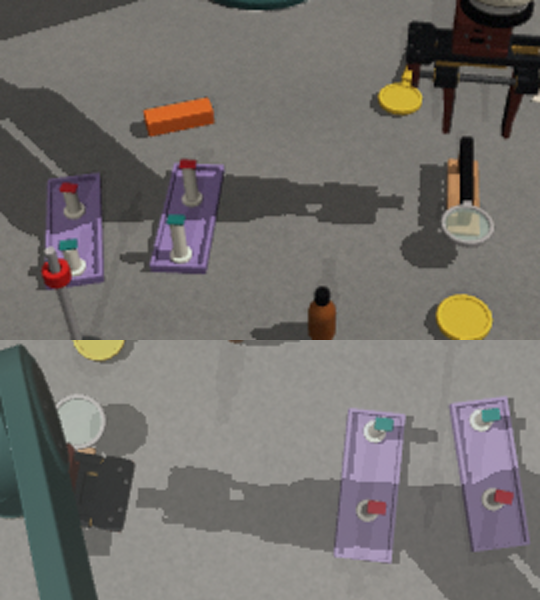

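Both red samples stand upright in their own trays, and the open gripper is above the steel loupe's handle. Next I grasp the handle.

send_rows(slide=[[0,0,50],[0,0,80],[0,0,96],[0,0,96],[0,0,96],[0,0,96],[0,0,96],[0,0,96],[0,0,96]], turn=[0,0,0,0,0,0,0,0,0], jaw=[60,60,60,60,8,8,8,8,8], newtons=30)

```text
t: 13.0
ee_pos: [0.5474, 0.2471, 0.0436]
orientation: [[-0.985, 0.172, 0.0], [0.172, 0.985, 0.0], [-0.0, 0.0, -1.0]]
ft_force: [-0.6, 0.1, 2.8]
gripper_width: 0.0159
finger_force: 30.0
```

send_rows(slide=[[0,0,-15],[0,0,-40],[0,0,-80],[0,0,-120],[0,0,-150],[0,0,-150],[0,0,-150]], turn=[0,0,0,0,0,0,0], jaw=[8,8,8,8,8,8,8])

```text
t: 13.88
ee_pos: [0.5466, 0.2468, 0.1927]
orientation: [[-0.985, 0.172, -0.001], [0.172, 0.985, -0.0], [0.001, -0.0, -1.0]]
ft_force: [0.2, 0.6, -0.9]
gripper_width: 0.016
finger_force: 30.0
```

Run:
```python
from h import *
from station import grab_frame
np.set_printoptions(precision=4,suppress=True)
s=bot.read_state();print(s["ee_pos"],s["gripper_width"],s["finger_force"],s["ft_force"],s["orientation"])
for n,(x,y) in {"scene":(120,130),"top":(190,130)}.items():
    a=grab_frame(n); cv2.imwrite(f"pics/{n}3.png",a)
a=cv2.imread("pics/scene3.png")[130:290,120:380];b=cv2.imread("pics/top3.png")[130:270,190:450]
cv2.imwrite("pics/p3.png",cv2.resize(np.vstack([a,b]),None,fx=2,fy=2,interpolation=cv2.INTER_CUBIC))
# expected lens centre & predicted projections
R=s["orientation"];L=s["ee_pos"]-.082*R[:,0];print(L)
for n in C: K,Rr,t=C[n];p=K@(Rr@L+t);print(n,p[:2]/p[2])
```

```text
[0.5466 0.2468 0.1927] 0.016015216608622 29.998480081558228 [ 0.2032  0.5954 -0.8663] [[-0.9851  0.1719 -0.0011]
 [ 0.172   0.9851 -0.0003]
 [ 0.0011 -0.0005 -1.    ]]
[0.6274 0.2327 0.1927]
top [208.4222 159.1755]
scene [352.4687 194.116 ]
```

View pics/p3.png

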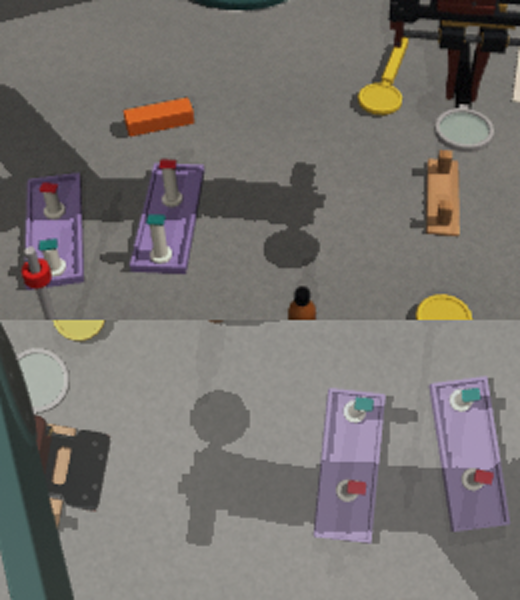

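Held level: the lens is at scene pixel (352,195) and top pixel (209,160), within 1 px of prediction, and clear of the rest. Both samples are upright. Next I work out the nail position and the collar height.

Run:
```python
from h import *
np.set_printoptions(precision=4,suppress=True)
print("nail",tri((368,214),(204,211.3)), plane("top",(368,214),.068))
th=np.linspace(0,2*np.pi,60)
for z in(.141,.144,.147,.150):
    P=np.array([[.7615+.013*np.cos(a),-.1985+.013*np.sin(a),z+h] for a in th for h in(-.008,.008)])
    for n in C:
        K,R,t=C[n];p=(P@R.T+t)@K.T;p=p[:,:2]/p[:,2:];c=(p-np.array(O[n]))*3+1;print(z,n,c.min(0),c.max(0))
for yaw in(-.173,0,):
    N=np.array([.533,-.0922]);g=N-.082*np.array([np.cos(yaw),np.sin(yaw)]);print(yaw,g); go(g[0],g[1],.146,yaw)
```

```text
nail (array([ 0.531 , -0.0927,  0.0646]), [np.float64(0.4), np.float64(0.4)]) [ 0.5308 -0.0917  0.068 ]
0.141 top [668.0449  22.2557] [713.5949  66.8836]
0.141 scene [ 33.4172 361.0161] [ 80.3599 408.978 ]
0.144 top [669.2759  20.8661] [714.9882  65.6501]
0.144 scene [ 32.4355 357.9738] [ 79.5089 406.0261]
0.147 top [670.5145  19.4678] [716.3901  64.409 ]
0.147 scene [ 31.449  354.9167] [ 78.6539 403.0598]
0.15 top [671.7607  18.0607] [717.8008  63.1603]
0.15 scene [ 30.4576 351.8448] [ 77.7947 400.079 ]
-0.173 [ 0.4522 -0.0781]
slide [  36.6 -336.    46.4] turn 0.0 now yaw 2.969 [0.5462 0.2466 0.1918] j6 -1.09 t 13.975
0 [ 0.451  -0.0922]
slide [  35.4 -350.1   46.4] turn -0.173 now yaw 2.969 [0.5462 0.2466 0.1918] j6 -1.09 t 13.975
```

send_rows(slide=[[5,-40,0],[11,-95,0],[17,-150,0],[23,-205,0],[29,-260,0],[34,-305,0],[38,-336,0],[38,-336,15],[38,-336,30],[38,-336,40]], turn=[0,0,0,0,0,0,0,0,0,0], jaw=[8,8,8,8,8,8,8,8,8,8])

```text
t: 15.22
ee_pos: [0.451, -0.0772, 0.1518]
orientation: [[-0.985, 0.172, -0.003], [0.172, 0.985, 0.001], [0.003, 0.001, -1.0]]
ft_force: [-0.4, 0.5, -1.4]
gripper_width: 0.0157
finger_force: 30.0
```

send_rows(slide=[[0,0,4],[0,0,6],[0,0,6],[0,0,6]], turn=[0,0,0,0], jaw=[8,8,8,8])

```text
t: 15.72
ee_pos: [0.4524, -0.0775, 0.1477]
orientation: [[-0.985, 0.172, 0.001], [0.172, 0.985, -0.0], [-0.001, -0.0, -1.0]]
ft_force: [1.3, -0.6, -1.5]
gripper_width: 0.0158
finger_force: 30.0
```

Run:
```python
from h import *
from station import grab_frame
np.set_printoptions(precision=4,suppress=True)
for n in C: cv2.imwrite(f"pics/{n}4.png",grab_frame(n))
s=bot.read_state();R=s["orientation"];L=s["ee_pos"]-.082*R[:,0];print(L,s["ee_pos"],s["gripper_width"])
o={"scene":(120,130),"top":(300,130)}
for n in C: K,Rr,t=C[n];p=K@(Rr@L+t);q=p[:2]/p[2];print(n,q,(q-np.array(o[n]))*3)
for n,(x,y) in o.items(): cv2.imwrite(f"pics/{n}4c.png",cv2.resize(cv2.imread(f"pics/{n}4.png")[y:y+150,x:x+150],None,fx=3,fy=3,interpolation=cv2.INTER_CUBIC))
cv2.imwrite("pics/p4.png",np.hstack([cv2.imread("pics/scene4c.png")[:,:400],cv2.imread("pics/top4c.png")[:,:400]]))
```

```text
[ 0.5331 -0.0915  0.1477] [ 0.4523 -0.0775  0.1477] 0.015792489075303357
top [374.9545 210.6393] [224.8636 241.9178]
scene [201.2162 185.5716] [243.6486 166.7148]
```

View pics/p4.png

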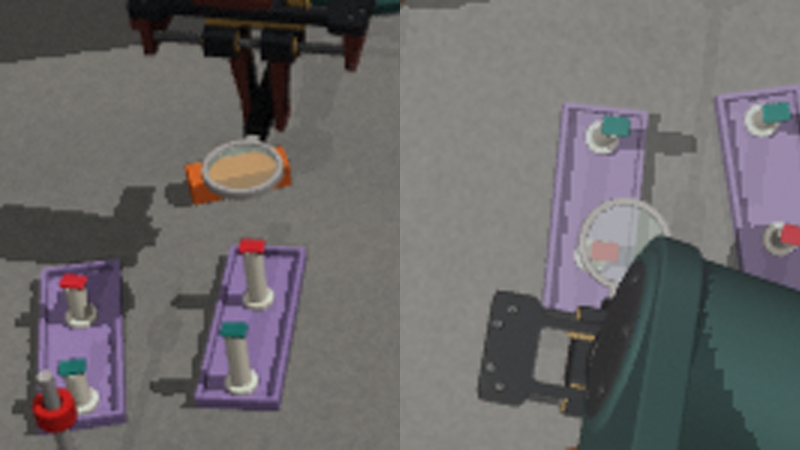

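The lens is about 2 mm from centred over the long red nail: scene crop (243,168) and top crop (224,243) match prediction. I make a tiny correction, let it settle, and hand in.

send_rows(slide=[[1,-1,1.5],[1,-1,1.5],[1,-1,1.5],[1,-1,1.5],[1,-1,1.5],[1,-1,1.5],[1,-1,1.5],[1,-1,1.5]], turn=[0,0,0,0,0,0,0,0], jaw=[8,8,8,8,8,8,8,8])

```text
t: 16.82
ee_pos: [0.4509, -0.0782, 0.1458]
orientation: [[-0.985, 0.172, -0.0], [0.172, 0.985, 0.0], [0.0, 0.0, -1.0]]
ft_force: [-0.3, 0.4, -1.0]
gripper_width: 0.0163
finger_force: 30.0
```

Run:
```python
from station import bot
s=bot.read_state();print(s["ee_pos"],s["dq"].round(4),s["finger_force"])
print(bot.close_job())
```

```text
[ 0.4509266  -0.07824327  0.14582748] [-0.0001  0.0006  0.0003 -0.0002 -0.0001 -0.0015] 29.99845951795578
the job is handed in; nothing more can be done
None
```

The job is handed in at about 17 s, with no verdict returned: both red samples stand upright in their matching trays, and the loupe is held level and still over the long red nail, within about 2 mm of centre by my measurements and with the lens at about 146 mm, my estimate of the collar height.

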